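# Unclip an e-bike battery box cover

## Robot

A 6-joint arm with a two-finger parallel gripper is mounted at the origin on the work surface. World frame = base frame: x ahead of the robot, y to its left, z up, the work surface at z = 0. Lengths are in m, angles in rad, forces in N, time in s.
With the tool pointing down it reaches from about 0.425 to 0.95 m from the base axis. Payload 3.5 kg.
Tool frame: the origin (TCP) lies at the very end of the fingers, on their centre line; the grasp point (between the pads) lies behind it (ctrl.grasp_offset is the z of the grasp point in the tool frame, in m); z points along the fingers, x is the direction in which the jaws open and shut, and the axes are right-handed (so a half turn about z gives the same grasp; the last joint's range is limited). The gripper opens to 85 mm and grips with 20 to 120 N. Pads are 22 mm wide; open, the fingers measure 114 mm over their backs; the gripper's body (76 mm by 85 mm) begins 54 mm behind the grasp point. The pads swing forward as they close: fully open they stand 13 mm farther back than shut.
Start: joints at [1.187, 0.286, 1.577, -0, 1.279, -0.15], TCP at [0.156, 0.657, 0.231] pointing down, gripper open.
Joint ranges: [-2.77, 2.77], [-0.9, 2.22], [0.21, 2.48], [-1.53, 4.67], [0.24, 2.81], [-2.84, 2.84]. Speed limits (rad/s): [2.79, 2.79, 3.14, 3.14, 3.14, 3.14].

## Interface

Orientations are given as a unit quaternion [x, y, z, w].
In Python, from plant import ctrl gives the robot as it stands.
- The arm moves only by the shell command python3 -m jog 'ROWS' [FORCE]. ROWS is JSON, a list of rows, each an object with "grip": the closure, from 0 (fully open) to 1 (shut); "xyz": the shift along the tool's x, y, z in m, a list of three; "dr": the turn, a rotation vector about the tool's x, y, z in rad, a list of three. A call has 1 to 12 rows; each row is the pose to reach, as a shift and turn from the pose commanded when the call began, along the tool's axes at that moment; what a row does not reach only later rows make up. A row lasts 1/12 s, in which the tool goes at most 41.7 mm and 7.16 degrees, less where a joint would pass 70% of its speed; a pose out of reach is approached as far as the arm can. A call with a gripper value outside its range is refused whole. The fingers move at their own pace and stop on an object; FORCE is the grip in N (left out, the last holds). Time passes only in rows, so rows that repeat a pose let the fingers close. It gives the time, the measured TCP pose, the force and the opening at its end, in the units of the state.
- ctrl.get_state(): the state, without advancing time (a new reading comes with each control period).
- ctrl.read_camera(name): name is "side" or "top"; returns the picture (480x640x3 uint8, red, green, blue); there is no depth.
- ctrl.get_calibration(name): a dict with "mtx" (3x3 intrinsics, pixels), "R" (3x3) and "t" (3): a world point X has camera coordinates R X + t. Camera axes: x right, y down, z forward; pixel columns grow to the right and rows downward; lengths in m; the calibration is good to about 2 mm. A picture is of the moment at which its call begins. get_calibration takes no time and is no camera call.
- ctrl.sign_off(): hands the job in, once; it reports no verdict.
The state is a dict: "time": time; "qpos": joint angles; "dq": joint speeds; "joint_efforts": joint torques, N m; "eef_pos": TCP position; "tcp_rot": TCP orientation; "contact_force": force on the tool from outside, world axes, zero at the start; "wrist_torque": the same for the moment, N m; "opening": opening from 0.0 (shut) to 1.0 (fully open).
Only numpy, scipy, OpenCV 4.12 (cv2) and the standard library are available. Lean on these libraries where they do the work, as an engineer would, in place of code of your own. Each camera call takes 0.05 s, during which the arm holds its last target.

## Task

Unclip the cover of the battery box on the bench: feel for the thumb pad of the snap tab on its end and press it inward, gently, until the cover pops up, then draw the cover towards the tab end so that its lugs come out from under the lip, and lift it off. Do not force the tab or tear at the cover. Lay the cover flat in the metal parts tray, grip rib up, without dropping it, let go, and leave the other things on the bench where they are.

Things in the scene. Friction and masses are not known exactly. Their poses are not given: they have to be found in the camera images.
- case: Black plastic e-bike battery box, 137 mm long (x -72 to +65 mm), 90 mm wide (y), rim 80 mm up, bolted to the bench; its flat steel feet reach y = +-62 mm. Origin: centre of its underside, z up, +x towards the end with the snap tab. Two spring pins under the cover's tab end push it up by 10 mm (3 N together, 1.6 N at the end).
- lip (a point): Lower inner edge of the fixed lip at the case's -x end (60 mm from the case centre, 85 mm up; the lip's top is 90 mm up). It overhangs the cover's two lugs by about 6 mm with 2 mm of height to spare. Axes as the case's.
- tab: Flexing grey plastic snap tab on the case's +x end. Origin: its root, 10 mm above the bench, 66 mm from the case centre; axes as the case's when relaxed. It bends inward about its root. A nose above its thumb pad, through the cover's loop, holds the loop's bar down; it springs out again below the bar once the cover has popped up and the pad is let go. Over 10 N breaks it.
- push (a point): Point on the tab, 50 mm above the bench, 80 mm from the case centre. The tab's screw-set thumb pad (30 mm wide in y, 16 mm high, centred here) has its outer face 0 to 14 mm further out (+x) than this: set differently each time and not measured, so feel for it. Push it to case -x, about 1.6 N per mm: the cover frees after 2.5 to 4.5 mm (varies) at 4 to 8 N; 5 mm in is a hard stop.
- cover: Grey plastic clip-on cover, 90 g: plate 4 mm thick, 84 mm wide (y), x -58 to +70 mm; two lugs at -x to x = -66 mm, under the lip; two feet 16 mm deep below it; two 6 mm keys behind the case's end wall stop it sliding to +x until popped. Origin: middle of the plate's underside; axes as the case's. Freed, its tab end pops up 12 mm (tilt 0.09 rad) and stays. Draw it 8 to 12 mm to +x to free the lugs, then lift.
- loop (a point): Middle of the outer face of the cross bar of the loop that hangs 16 mm below the cover's plate at its +x end, 42 mm wide; it rises about 12 mm when the cover pops up. Axes as the cover's.
- grip (a point): Centre of the top of the grip rib on the cover (cover x +5 mm, z +24 mm). The rib is 14 mm thick in x, 60 mm long in y and stands 20 mm above the plate. Axes as the cover's.
- tray: Open aluminium parts tray, fixed to the bench, 220 mm (x) x 170 mm (y) outside, walls 4 mm thick and 30 mm high. Origin at the centre of its underside.
- tray_in (a point): Centre of the tray's inner floor, 4 mm above the bench; axes as the tray's.
- driver: Bystander: screwdriver, 180 mm long, lying flat; origin under its centre.
- sprocket: Bystander: stepped steel bicycle sprocket cluster, 80 mm across, 22 mm high; origin under its centre.
- spanner: Bystander: steel spanner, 170 mm long, lying flat; origin under its centre.
- lube: Bystander: white chain-oil bottle, 44 mm across, 130 mm tall; origin under its centre.
- mug: Bystander: white mug, 80 mm across, 90 mm tall; origin under its centre.
- pedal: Bystander: black bicycle pedal, 90 x 60 x 18 mm, with a 50 mm steel axle stub; origin under its block.
- carton: Bystander: small cardboard carton, 70 x 100 x 60 mm; origin under its centre.
There are look-alikes about, which are no part of the job. Of the things that look like the case, the middle-sized one is meant.

How it is judged:
By the outcome, as a careful person would: the job done as asked, in the order asked, and still so for the second after the job is handed in, with the robot touching nothing.
It also fails if it takes over 67 s, if anything falls off the work surface, if the arm or the gripper's body presses on something with over 40 N, if the wrist force passes 120 N, or if a joint passes its speed limit or range.

## Working session

There is one attempt and no reset: what is moved stays moved. The work goes in short steps, Python scripts to look and compute and a shell command to move; the robot and the scene stay as the last step left them, time stands still between calls to the robot, and variables do not carry over. Pictures are saved under pics/ and viewed, and the job is handed in when it is done.

```bash
ls; mkdir -p pics; python3 - <<'E'
from plant import ctrl
import cv2
print(ctrl.get_state(), ctrl.grasp_offset)
for n in("side","top"):
    cv2.imwrite(f"pics/{n}0.png",ctrl.read_camera(n)[:,:,::-1]); print(ctrl.get_calibration(n))
E
```

```text
pics
{'time': 0.0, 'qpos': array([ 1.18699959e+00,  2.87189381e-01,  1.57818097e+00, -7.99439245e-07,
        1.27862016e+00, -1.49974247e-01]), 'dq': array([-1.04403259e-03, -6.20532236e-05,  7.64867231e-04, -2.63644490e-04,
        3.85260241e-04,  4.56661304e-04]), 'joint_efforts': array([-7.52223150e-04, -4.05984879e+01, -2.92622602e+01, -2.36580499e-04,
        5.91529024e-03,  2.25872888e-06]), 'eef_pos': array([0.15609902, 0.65602007, 0.22992923]), 'tcp_rot': array([ 7.84759735e-01,  6.19798936e-01, -1.04114912e-03,  5.94508364e-04]), 'contact_force': array([ 0.39819469, -0.21043349, -1.08870234]), 'wrist_torque': array([ 0.02633575, -0.02449592, -0.0487509 ]), 'opening': 0.9988048897931927} -0.0187
{'mtx': array([[512.17956303,   0.        , 318.55602141],
       [  0.        , 512.17956303, 235.82776229],
       [  0.        ,   0.        ,   1.        ]]), 'R': array([[ 0.98220002, -0.18783526, -0.00101671],
       [-0.14257737, -0.74199852, -0.6550648 ],
       [ 0.12228987,  0.64354962, -0.75557202]]), 't': array([-0.54071805,  0.15101632,  1.31962639])}
{'mtx': array([[453.49563375,   0.        , 314.65963583],
       [  0.        , 453.49563375, 238.54787294],
       [  0.        ,   0.        ,   1.        ]]), 'R': array([[-0.05185334, -0.99864083, -0.00526488],
       [-0.97578638,  0.05178699, -0.21250656],
       [ 0.21249038, -0.00588178, -0.97714546]]), 't': array([0.04040022, 0.55511287, 1.09917027])}
```

View pics/side0.png

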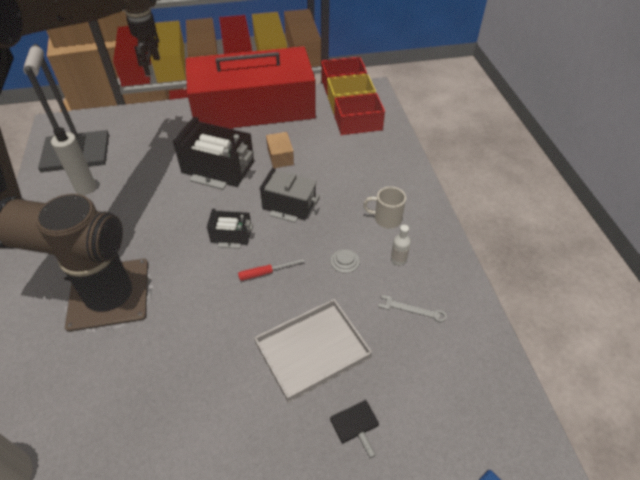

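View pics/top0.png

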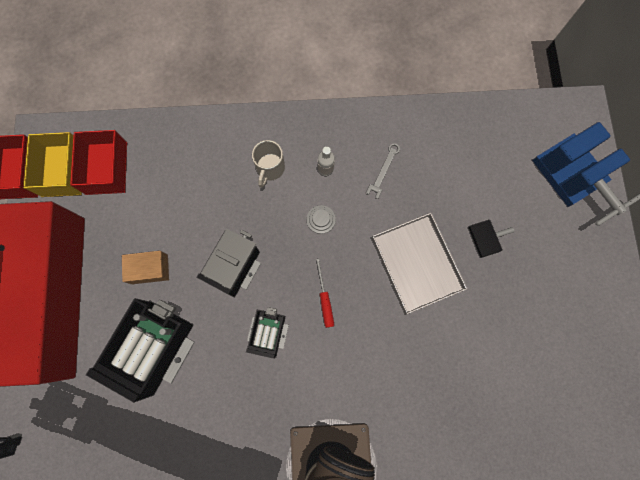

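The case with its cover is at top ≈(230,262) and side ≈(290,193). The tab end is at top ≈(250,238), on the far side from the robot. The tray is at top ≈(418,263). I'll zoom in next.

```bash
python3 - <<'E'
import cv2
a=cv2.imread("pics/side0.png")[155:235,245:345]; b=cv2.imread("pics/top0.png")[215:305,185:275]
cv2.imwrite("pics/sz.png",cv2.resize(a,(800,640)[:2],interpolation=cv2.INTER_CUBIC)[:600]); cv2.imwrite("pics/tz.png",cv2.resize(b,(600,600),interpolation=cv2.INTER_CUBIC))
E
```

```text
(no output)
```

View pics/sz.png

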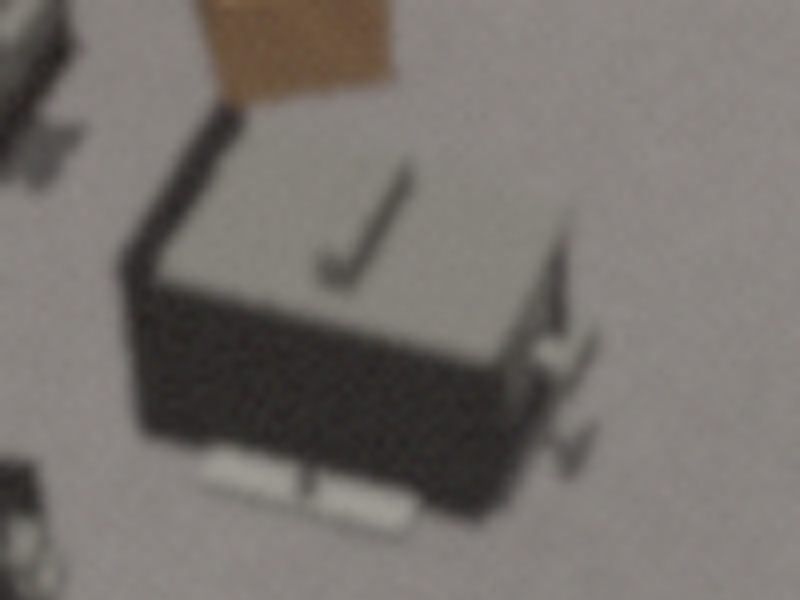

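View pics/tz.png

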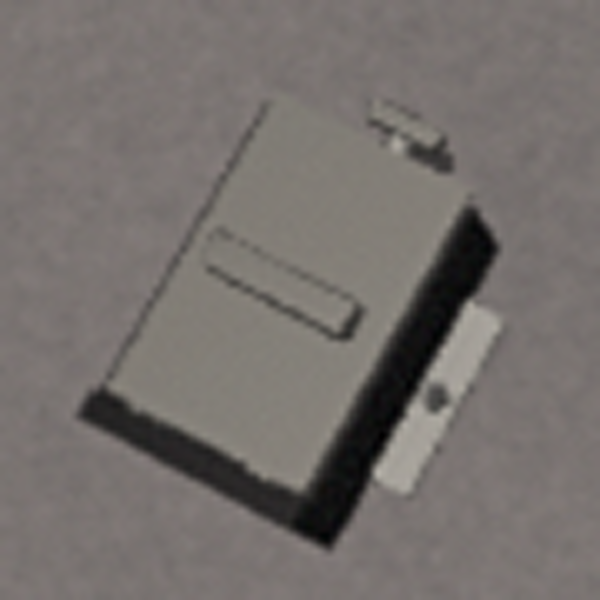

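```bash
cat > h.py <<'E'
import numpy as np
from plant import ctrl
def ray(n,u,v):
    c=ctrl.get_calibration(n);R,t=c["R"],c["t"]
    d=R.T@np.linalg.solve(c["mtx"],[u,v,1.]);return -R.T@t,d
def onz(n,u,v,z):
    o,d=ray(n,u,v);return o+d*(z-o[2])/d[2]
def proj(n,X):
    c=ctrl.get_calibration(n);p=c["mtx"]@(c["R"]@np.asarray(X)+c["t"]);return p[:2]/p[2]
E
python3 - <<'E'
from h import *
np.set_printoptions(precision=4,suppress=True)
tz=lambda u,v:((u+.5)/6.6667+185-.5,(v+.5)/6.6667+215-.5)
sz=lambda u,v:((u+.5)/8+245-.5,(v+.5)/8+155-.5)
P={}
for k,p,z in [("TL",(270,97),.084),("TR",(473,200),.084),("BR",(305,495),.084),("BL",(105,385),.084),("caseBL",(77,415),.09),("caseBR",(330,548),.0),("caseBRtop",(292,525),.09),("ribA",(217,230),.104),("ribA2",(205,266),.104),("ribB",(362,300),.104),("ribB2",(340,338),.104),("footA",(500,318),.004),("footB",(405,495),.004),("pad?",(405,125),.055)]:
    P[k]=onz("top",*tz(*p),z); print(k,P[k])
for k,p,z in [("sTL",(570,215),.084),("sTR",(490,362),.084),("sBR",(155,280),.084),("sBL",(240,120),.084),("scaseBRbot",(140,435),0),("stabR",(480,520),0),("pad",(590,330),.058)]:
    print(k,onz("side",*sz(*p),z))
u=(P["TR"]-P["BR"]);print(np.degrees(np.arctan2(u[1],u[0])),np.linalg.norm(u))
u=(P["TL"]-P["BL"]);print(np.degrees(np.arctan2(u[1],u[0])),np.linalg.norm(u))
u=(P["TL"]-P["TR"]);print(np.degrees(np.arctan2(u[1],u[0])),np.linalg.norm(u))
u=(P["footA"]-P["footB"]);print(np.degrees(np.arctan2(u[1],u[0])),np.linalg.norm(u))
u=(P["caseBL"]-P["caseBRtop"]);print(np.degrees(np.arctan2(u[1],u[0])),np.linalg.norm(u))
u=(P["ribA"]-P["ribB"]);print(np.degrees(np.arctan2(u[1],u[0])),np.linalg.norm(u))
r=(P["ribA"]+P["ribA2"]+P["ribB"]+P["ribB2"])/4;print("rib",r)
for th in (-29,-30,-31):
    c,s=np.cos(np.radians(th)),np.sin(np.radians(th));ex=np.array([c,s,0])
    print(th,"orig from rib",r-5e-3*ex,"from plate",(P["TL"]+P["TR"])/2-.070*ex, "lip", (P["caseBL"]+P["caseBRtop"])/2+.072*ex)
E
```

```text
TL [0.5874 0.2351 0.084 ]
TR [0.5436 0.1596 0.084 ]
BR [0.4365 0.2238 0.084 ]
BL [0.4811 0.2972 0.084 ]
caseBL [0.4696 0.3059 0.09  ]
caseBR [0.4248 0.2298 0.    ]
caseBRtop [0.4252 0.2275 0.09  ]
ribA [0.5332 0.2511 0.104 ]
ribA2 [0.52   0.2556 0.104 ]
ribB [0.5043 0.1984 0.104 ]
ribB2 [0.4907 0.2066 0.104 ]
footA [0.512  0.1602 0.004 ]
footB [0.4436 0.1993 0.004 ]
pad? [0.5807 0.1888 0.055 ]
sTL [0.5861 0.2278 0.084 ]
sTR [0.545  0.1597 0.084 ]
sBR [0.4354 0.2225 0.084 ]
sBL [0.4763 0.3008 0.084 ]
scaseBRbot [0.4238 0.2296 0.    ]
stabR [0.5403 0.1635 0.    ]
pad [0.5871 0.1946 0.058 ]
-30.943453265891264 0.12490179171711616
-30.275833028783815 0.12308321820695846
59.95439965439317 0.08729967788735361
-29.77395519092412 0.07883530830297666
60.46885606537527 0.09009626020598777
61.32999722419361 0.060125692652498335
rib [0.5121 0.2279 0.104 ]
-29 orig from rib [0.5077 0.2304 0.104 ] from plate [0.5043 0.2313 0.084 ] lip [0.5103 0.2318 0.09  ]
-30 orig from rib [0.5077 0.2304 0.104 ] from plate [0.5049 0.2323 0.084 ] lip [0.5097 0.2307 0.09  ]
-31 orig from rib [0.5078 0.2305 0.104 ] from plate [0.5055 0.2334 0.084 ] lip [0.5091 0.2296 0.09  ]
```

```bash
python3 - <<'E'
from h import *
import cv2
np.set_printoptions(precision=4,suppress=True)
im=cv2.imread("pics/top0.png");g=cv2.cvtColor(im,cv2.COLOR_BGR2GRAY)
m=np.zeros_like(g);m[195:330,355:485]=(g[195:330,355:485]>145)*255
m=cv2.morphologyEx(m,cv2.MORPH_CLOSE,np.ones((7,7)));cs,_=cv2.findContours(m,0,2);c=max(cs,key=cv2.contourArea)
r=cv2.minAreaRect(c);b=cv2.boxPoints(r);print(r,b)
W=np.array([onz("top",*p,.03) for p in b]);print(W,W.mean(0))
for i in range(4):
    d=W[(i+1)%4]-W[i];print(np.linalg.norm(d),np.degrees(np.arctan2(d[1],d[0])))
cv2.drawContours(im,[b.astype(int)],0,(0,0,255),1)
cv2.imwrite("pics/tray.png",cv2.resize(im[195:330,355:485],None,fx=4,fy=4))
R=np.array(ctrl.get_state()["tcp_rot"]);print(R)
E
```

```text
((419.5723571777344, 262.02813720703125), (86.99153900146484, 65.24365234375), 66.25050354003906) [[372.1957 235.3539]
 [431.9142 209.0777]
 [466.949  288.7024]
 [407.2305 314.9785]]
[[ 0.5635 -0.1402  0.03  ]
 [ 0.6264 -0.3042  0.03  ]
 [ 0.4113 -0.3709  0.03  ]
 [ 0.3531 -0.2123  0.03  ]] [ 0.4886 -0.2569  0.03  ]
0.17561983931660552 -68.99892446329233
0.22531154166903827 -162.75825806807774
0.16893777455573686 110.12731336165498
0.22239702335601694 18.921301392633012
[ 0.7848  0.6198 -0.0009  0.0005]
```

View pics/tray.png

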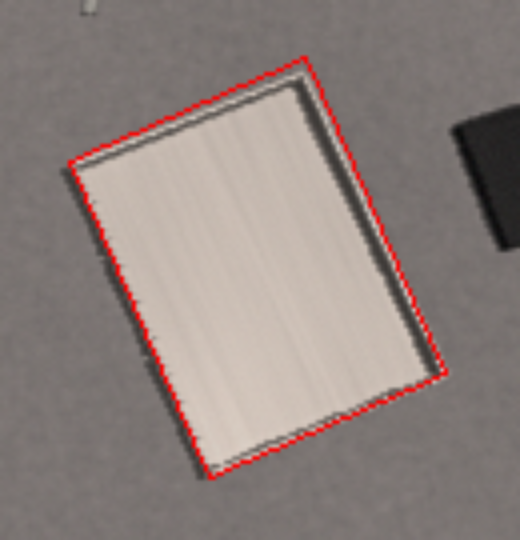

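```bash
cat >> h.py <<'E'
from scipy.spatial.transform import Rotation as Ro
np.set_printoptions(precision=4,suppress=True)
C=np.array([.508,.2312,0]);YAW=np.radians(-30.2)
EX=np.array([np.cos(YAW),np.sin(YAW),0]);EY=np.array([-EX[1],EX[0],0])
def case(x,y,z): return C+x*EX+y*EY+np.array([0,0,z])
def tool(yawy,tilt=0):
    "tool down, tool y at world yaw yawy, tilted by tilt about tool x (tip goes to -y)"
    y=np.array([np.cos(yawy),np.sin(yawy),0]);z=np.array([0,0,-1.]);x=np.cross(y,z)
    return Ro.from_matrix(np.c_[x,y,z])*Ro.from_rotvec([tilt,0,0])
def go(p,R):
    s=ctrl.get_state();R0=Ro.from_quat(s["tcp_rot"])
    print("xyz",R0.inv().apply(p-s["eef_pos"]),"dr",(R0.inv()*R).as_rotvec())
def st():
    s=ctrl.get_state();F=s["contact_force"];d=s["eef_pos"]-C
    print(f"t {s['time']:.2f} pos {s['eef_pos']} case x {d@EX:.4f} y {d@EY:.4f} F {F} Fx {F@EX:.2f} Fy {F@EY:.2f} op {s['opening']:.3f}")
E
python3 -c "
from h import *
go(case(.130,0,.20),tool(YAW,.35));st()"
```

```text
xyz [-0.3693  0.5652  0.0307] dr [0.3475 0.0535 0.2899]
t 0.10 pos [0.1561 0.6561 0.2301] case x -0.5178 y 0.1902 F [0.4933 0.5836 0.1895] Fx 0.13 Fy 0.75 op 1.002
```

```bash
T='{"grip":1,"xyz":[-0.37,0.565,0],"dr":[0,0,0.29]}'; echo; python3 -m jog '[{"grip":1,"xyz":[-0.03,0.045,0],"dr":[0,0,0.05]},{"grip":1,"xyz":[-0.37,0.565,0],"dr":[0,0,0.29]},{"grip":1,"xyz":[-0.37,0.565,0],"dr":[0,0,0.29]},{"grip":1,"xyz":[-0.37,0.565,0],"dr":[0,0,0.29]},{"grip":1,"xyz":[-0.37,0.565,0],"dr":[0,0,0.29]},{"grip":1,"xyz":[-0.37,0.565,0],"dr":[0,0,0.29]},{"grip":1,"xyz":[-0.37,0.565,0],"dr":[0,0,0.29]},{"grip":1,"xyz":[-0.37,0.565,0],"dr":[0,0,0.29]},{"grip":1,"xyz":[-0.37,0.565,0],"dr":[0,0,0.29]},{"grip":1,"xyz":[-0.37,0.565,0],"dr":[0,0,0.29]},{"grip":1,"xyz":[-0.37,0.565,0],"dr":[0,0,0.29]},{"grip":1,"xyz":[-0.37,0.565,0],"dr":[0,0,0.29]}]' 40; python3 -c "
from h import *
go(case(.130,0,.20),tool(YAW,0));st()"
```

```text
time: 1.1
eef_pos: [0.5005, 0.2914, 0.2309]
tcp_rot: [0.866, 0.5, -0.0, -0.0]
contact_force: [-0.8, 0.8, 0.7]
opening: 0.002
xyz [-0.0487  0.1666  0.0309] dr [-0.0005  0.0004  0.0032]
t 1.10 pos [0.5005 0.2914 0.2309] case x -0.0368 y 0.0482 F [-0.8366  0.8124  0.7253] Fx -1.13 Fy 0.28 op 0.002
```

```bash
python3 -m jog '[{"grip":1,"xyz":[-0.049,0.167,0.03],"dr":[0.35,0,0]},{"grip":1,"xyz":[-0.049,0.167,0.03],"dr":[0.35,0,0]},{"grip":1,"xyz":[-0.049,0.167,0.03],"dr":[0.35,0,0]},{"grip":1,"xyz":[-0.049,0.167,0.03],"dr":[0.35,0,0]},{"grip":1,"xyz":[-0.049,0.167,0.03],"dr":[0.35,0,0]},{"grip":1,"xyz":[-0.049,0.167,0.03],"dr":[0.35,0,0]},{"grip":1,"xyz":[-0.049,0.167,0.03],"dr":[0.35,0,0]},{"grip":1,"xyz":[-0.049,0.167,0.03],"dr":[0.35,0,0]}]'; python3 -c "
from h import *
import cv2
st();go(case(.130,0,.047),tool(YAW,0.35))
for n in('side','top'): cv2.imwrite(f'pics/{n}1.png',ctrl.read_camera(n)[:,:,::-1])
a=cv2.imread('pics/side1.png')[120:240,220:380];b=cv2.imread('pics/top1.png')[190:310,175:335]
cv2.imwrite('pics/c1.png',cv2.resize(np.vstack([a,b]),None,fx=2.5,fy=2.5,interpolation=2))"
```

```text
time: 1.77
eef_pos: [0.6187, 0.1688, 0.2017]
tcp_rot: [0.852, 0.493, -0.087, -0.151]
contact_force: [0.6, 0.6, -0.1]
opening: -0.001
t 1.77 pos [0.6187 0.1688 0.2017] case x 0.1271 y 0.0018 F [ 0.5716  0.6119 -0.0984] Fx 0.19 Fy 0.82 op -0.001
xyz [-0.0018  0.0559  0.1443] dr [-0.0005  0.0014  0.0048]
```

View pics/c1.png

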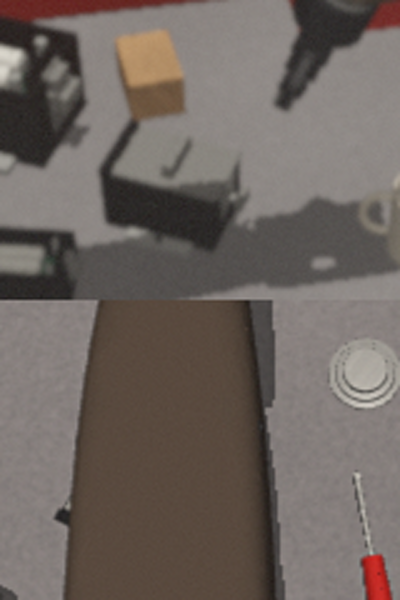

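```bash
python3 -c "
from h import *
for n,u,v,z in [('mug',268,155,.09),('handle',262,182,.05),('lube',326,152,.13),('sprk',321,219,.02)]:
  p=onz('top',u,v,z); d=p-C; print(n,p,d@EX,d@EY)"
python3 -m jog '[{"grip":1,"xyz":[-0.002,0.014,0.035],"dr":[0,0,0]},{"grip":1,"xyz":[-0.002,0.028,0.07],"dr":[0,0,0]},{"grip":1,"xyz":[-0.002,0.042,0.105],"dr":[0,0,0]},{"grip":1,"xyz":[-0.002,0.05,0.13],"dr":[0,0,0]},{"grip":1,"xyz":[-0.002,0.056,0.144],"dr":[0,0,0]},{"grip":1,"xyz":[-0.002,0.056,0.144],"dr":[0,0,0]},{"grip":1,"xyz":[-0.002,0.056,0.144],"dr":[0,0,0]}]'; python3 -c "
from h import *
import cv2
st();go(case(.130,0,.047),tool(YAW,0.35))
for n in('side',): cv2.imwrite(f'pics/{n}2.png',ctrl.read_camera(n)[:,:,::-1])
a=cv2.imread('pics/side2.png')[135:235,240:360]
cv2.imwrite('pics/c2.png',cv2.resize(a,None,fx=6,fy=6,interpolation=2))"
```

```text
mug [0.7777 0.1207 0.09  ] 0.2886446611957095 0.040186704718348586
handle [0.7192 0.1426 0.05  ] 0.22708538544296805 0.029708368892470485
lube [ 0.7609 -0.0281  0.13  ] 0.34899890812458867 -0.09693645402049722
sprk [ 0.6176 -0.0087  0.02  ] 0.21535168981976707 -0.15220059870743047
time: 2.45
eef_pos: [0.6214, 0.1649, 0.0475]
tcp_rot: [0.852, 0.493, -0.087, -0.151]
contact_force: [-1.5, -0.1, 0.8]
opening: 0.002
t 2.45 pos [0.6214 0.1649 0.0475] case x 0.1314 y -0.0003 F [-1.5393 -0.0559  0.7562] Fx -1.30 Fy -0.82 op 0.002
xyz [ 0.0003 -0.0011  0.001 ] dr [-0.0001  0.0015  0.0044]
```

View pics/c2.png

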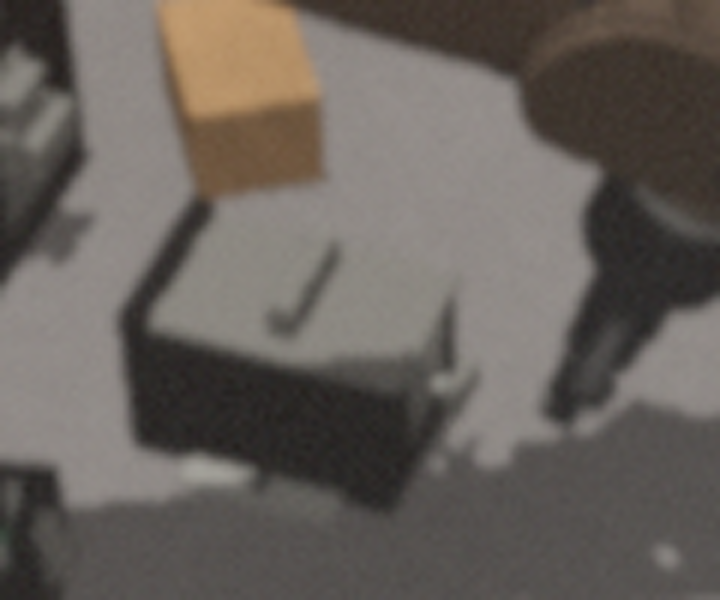

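```bash
cat >> h.py <<'E'
def feel(n=5,ref=None,save=None):
    import cv2
    L=[];F=[];im=None
    for i in range(n):
        im=ctrl.read_camera("side");s=ctrl.get_state();L.append(s["eef_pos"]);F.append(s["contact_force"])
    d=np.mean(L,0)-C;f=np.mean(F,0)
    o=f"t {s['time']:.2f} x {1e3*(d@EX):.2f} y {1e3*(d@EY):.2f} z {1e3*d[2]:.2f} mm Fx {f@EX:.2f} Fy {f@EY:.2f} Fz {f[2]:.2f}"
    crop=im[180:225,250:322].astype(float)
    if ref: o+=f" diff {np.abs(crop-np.load(ref)).mean():.2f}"
    if save: np.save(save,crop)
    print(o);return im
E
python3 -m jog '[{"grip":1,"xyz":[0,-0.006,0.002],"dr":[0,0,0]},{"grip":1,"xyz":[0,-0.012,0.0044],"dr":[0,0,0]},{"grip":1,"xyz":[0,-0.0188,0.0069],"dr":[0,0,0]},{"grip":1,"xyz":[0,-0.0188,0.0069],"dr":[0,0,0]},{"grip":1,"xyz":[0,-0.0188,0.0069],"dr":[0,0,0]}]'; python3 -c "
from h import *
feel(8,save='r0.npy')"
```

```text
time: 2.92
eef_pos: [0.6039, 0.1743, 0.0475]
tcp_rot: [0.853, 0.493, -0.087, -0.151]
contact_force: [0.6, -1.1, -0.2]
opening: -0.002
t 3.32 x 112.19 y -1.10 z 46.93 mm Fx 0.03 Fy -0.21 Fz -0.04
```

```bash
python3 -m jog '[{"grip":1,"xyz":[0,-0.0019,0.0007],"dr":[0,0,0]},{"grip":1,"xyz":[0,-0.0019,0.0007],"dr":[0,0,0]}]' >/dev/null; python3 -c "
from h import *
feel(4,ref='r0.npy')"
python3 -m jog '[{"grip":1,"xyz":[0,-0.0019,0.0007],"dr":[0,0,0]},{"grip":1,"xyz":[0,-0.0019,0.0007],"dr":[0,0,0]}]'  >/dev/null; python3 -c "
from h import *
feel(4,ref='r0.npy')"
```

```text
t 3.68 x 109.91 y -1.12 z 46.73 mm Fx -0.11 Fy -0.10 Fz -0.16 diff 1.99
t 4.05 x 107.87 y -1.11 z 46.80 mm Fx 0.30 Fy 0.13 Fz 0.26 diff 2.27
```

```bash
python3 -m jog '[{"grip":1,"xyz":[0,-0.0019,0.0007],"dr":[0,0,0]},{"grip":1,"xyz":[0,-0.0019,0.0007],"dr":[0,0,0]}]'  >/dev/null; python3 -c "
from h import *
feel(4,ref='r0.npy')"
```

```text
t 4.42 x 105.85 y -1.12 z 46.79 mm Fx 0.03 Fy -0.13 Fz -0.42 diff 2.57
```

```bash
python3 -m jog '[{"grip":1,"xyz":[0,-0.0019,0.0007],"dr":[0,0,0]},{"grip":1,"xyz":[0,-0.0019,0.0007],"dr":[0,0,0]}]'  >/dev/null; python3 -c "
from h import *
feel(4,ref='r0.npy')"
```

```text
t 4.78 x 103.84 y -1.12 z 46.78 mm Fx -0.31 Fy 0.01 Fz 0.13 diff 2.91
```

```bash
python3 -m jog '[{"grip":1,"xyz":[0,-0.0014,0.0005],"dr":[0,0,0]},{"grip":1,"xyz":[0,-0.0014,0.0005],"dr":[0,0,0]}]'  >/dev/null; python3 -c "
from h import *
feel(4,ref='r0.npy')"
```

```text
t 5.15 x 102.39 y -1.14 z 46.79 mm Fx -0.11 Fy 0.25 Fz 0.03 diff 3.29
```

```bash
python3 -m jog '[{"grip":1,"xyz":[0,-0.0014,0.0005],"dr":[0,0,0]},{"grip":1,"xyz":[0,-0.0014,0.0005],"dr":[0,0,0]}]'  >/dev/null; python3 -c "
from h import *
feel(4,ref='r0.npy')"
```

```text
t 5.52 x 100.88 y -1.13 z 46.81 mm Fx 0.08 Fy 0.62 Fz 0.17 diff 3.49
```

```bash
python3 -m jog '[{"grip":1,"xyz":[0,-0.0014,0.0005],"dr":[0,0,0]},{"grip":1,"xyz":[0,-0.0014,0.0005],"dr":[0,0,0]}]'  >/dev/null; python3 -c "
from h import *
feel(4,ref='r0.npy')"
```

```text
t 5.88 x 99.40 y -1.14 z 46.82 mm Fx 0.02 Fy -0.13 Fz 0.17 diff 3.73
```

```bash
python3 -c "
from h import *
import cv2
a=cv2.cvtColor(ctrl.read_camera('side'),4)[135:235,240:360]
cv2.imwrite('pics/c3.png',cv2.resize(a,None,fx=6,fy=6,interpolation=2))"
```

```text
(no output)
```

View pics/c3.png

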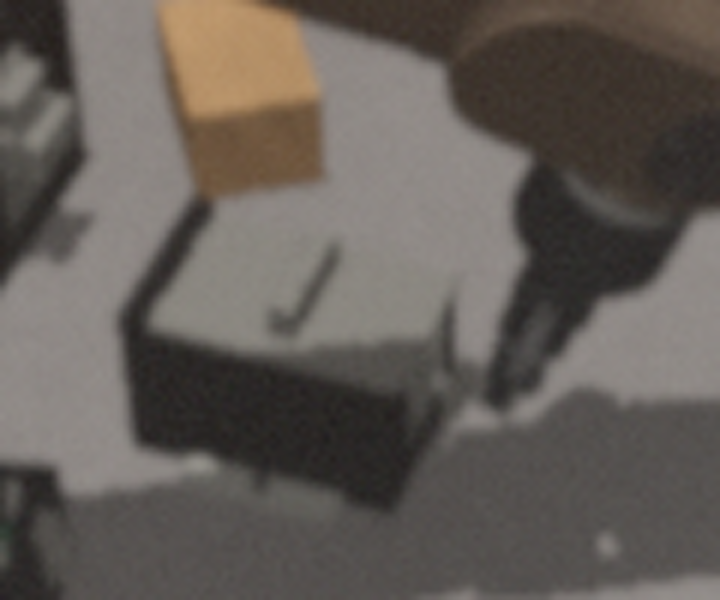

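```bash
python3 -m jog '[{"grip":1,"xyz":[0,-0.0014,0.0005],"dr":[0,0,0]},{"grip":1,"xyz":[0,-0.0014,0.0005],"dr":[0,0,0]}]'  >/dev/null; python3 -c "
from h import *
feel(4,ref='r0.npy')"
```

```text
t 6.30 x 97.90 y -1.14 z 46.83 mm Fx 0.45 Fy -0.05 Fz 0.20 diff 4.10
```

```bash
python3 -m jog '[{"grip":1,"xyz":[0,-0.0009,0.0003],"dr":[0,0,0]},{"grip":1,"xyz":[0,-0.0009,0.0003],"dr":[0,0,0]}]'  >/dev/null; python3 -c "
from h import *
feel(4,ref='r0.npy')"
```

```text
t 6.67 x 97.00 y -1.15 z 46.86 mm Fx 0.11 Fy 0.25 Fz -0.03 diff 4.33
```

```bash
python3 -m jog '[{"grip":1,"xyz":[0,-0.0009,0.0003],"dr":[0,0,0]},{"grip":1,"xyz":[0,-0.0009,0.0003],"dr":[0,0,0]}]'  >/dev/null; python3 -c "
from h import *
feel(4,ref='r0.npy')"
```

```text
t 7.03 x 96.17 y -1.13 z 46.92 mm Fx 0.48 Fy -0.10 Fz -0.40 diff 4.52
```

```bash
python3 -m jog '[{"grip":1,"xyz":[0,-0.0009,0.0003],"dr":[0,0,0]},{"grip":1,"xyz":[0,-0.0009,0.0003],"dr":[0,0,0]}]'  >/dev/null; python3 -c "
from h import *
feel(4,ref='r0.npy')"
```

```text
t 7.40 x 95.64 y -1.10 z 47.11 mm Fx 1.84 Fy -0.61 Fz -0.18 diff 4.79
```

```bash
python3 -m jog '[{"grip":1,"xyz":[0,-0.0009,0.0003],"dr":[0,0,0]},{"grip":1,"xyz":[0,-0.0009,0.0003],"dr":[0,0,0]}]'  >/dev/null; python3 -c "
from h import *
feel(4,ref='r0.npy',save='r1.npy')"
```

```text
t 7.77 x 94.86 y -1.05 z 47.38 mm Fx 3.85 Fy -0.46 Fz 1.42 diff 4.93
```

```bash
python3 -m jog '[{"grip":1,"xyz":[0,-0.0009,0.0003],"dr":[0,0,0]},{"grip":1,"xyz":[0,-0.0009,0.0003],"dr":[0,0,0]}]'  >/dev/null; python3 -c "
from h import *
feel(4,ref='r1.npy')"
```

```text
t 8.13 x 94.11 y -1.01 z 47.63 mm Fx 4.88 Fy -1.78 Fz 3.20 diff 2.02
```

```bash
python3 -m jog '[{"grip":1,"xyz":[0,-0.0009,0.0003],"dr":[0,0,0]},{"grip":1,"xyz":[0,-0.0009,0.0003],"dr":[0,0,0]}]'  >/dev/null; python3 -c "
from h import *
feel(4,ref='r1.npy')"
```

```text
t 8.50 x 93.54 y -0.98 z 47.86 mm Fx 5.73 Fy -1.33 Fz 3.55 diff 2.22
```

```bash
python3 -m jog '[{"grip":1,"xyz":[0,-0.0005,0.0002],"dr":[0,0,0]},{"grip":1,"xyz":[0,-0.0005,0.0002],"dr":[0,0,0]}]'  >/dev/null; python3 -c "
from h import *
import cv2
im=feel(4,ref='r1.npy')
a=cv2.cvtColor(im,4)[135:235,240:360]
cv2.imwrite('pics/c4.png',cv2.resize(a,None,fx=6,fy=6,interpolation=2))"
```

```text
t 8.87 x 93.28 y -0.96 z 47.97 mm Fx 6.05 Fy -1.20 Fz 3.76 diff 2.32
```

View pics/c4.png

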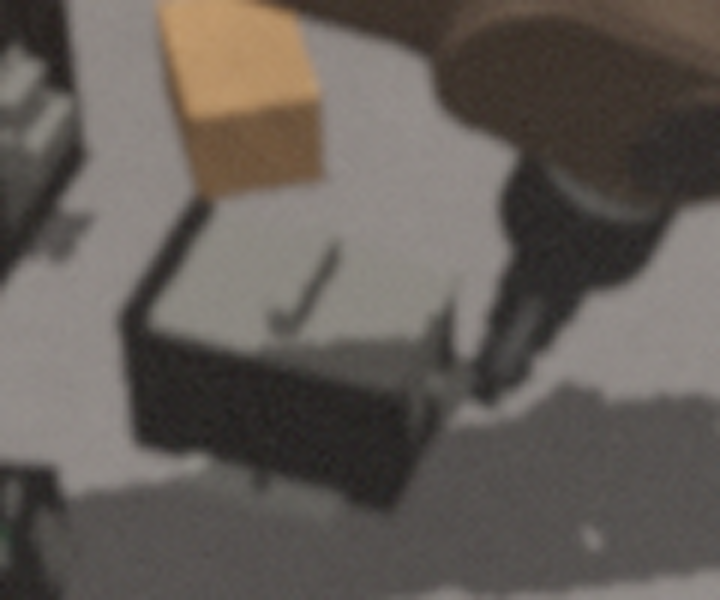

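```bash
python3 -m jog '[{"grip":1,"xyz":[0,-0.0004,-0.001],"dr":[0,0,0]},{"grip":1,"xyz":[0,-0.0004,-0.001],"dr":[0,0,0]}]'  >/dev/null; python3 -c "
from h import *
im=feel(5,ref='r1.npy')"
```

```text
t 9.28 x 92.76 y -1.05 z 48.31 mm Fx 5.90 Fy -1.05 Fz 1.35 diff 2.44
```

```bash
python3 -m jog '[{"grip":1,"xyz":[0,-0.0006,-0.0001],"dr":[0,0,0]},{"grip":1,"xyz":[0,-0.0006,-0.0001],"dr":[0,0,0]}]'  >/dev/null; python3 -c "
from h import *
im=feel(5,ref='r1.npy')"
```

```text
t 9.70 x 92.34 y -1.04 z 48.50 mm Fx 5.92 Fy -0.71 Fz 1.02 diff 2.56
```

```bash
python3 -m jog '[{"grip":1,"xyz":[0,-0.0006,-0.0001],"dr":[0,0,0]},{"grip":1,"xyz":[0,-0.0006,-0.0001],"dr":[0,0,0]}]'  >/dev/null; python3 -c "
from h import *
im=feel(5,ref='r1.npy')"
```

```text
t 10.12 x 91.74 y -1.05 z 48.74 mm Fx 6.28 Fy -0.63 Fz 1.35 diff 4.91
```

Picture change jumped; checking for the pop.

```bash
python3 -c "
from h import *
import cv2
im=feel(3,ref='r1.npy')
a=cv2.cvtColor(im,4)[135:235,240:360]
cv2.imwrite('pics/c5.png',cv2.resize(a,None,fx=6,fy=6,interpolation=2))"
```

```text
t 10.27 x 91.73 y -1.05 z 48.74 mm Fx 5.29 Fy -0.91 Fz 1.53 diff 4.89
```

View pics/c5.png

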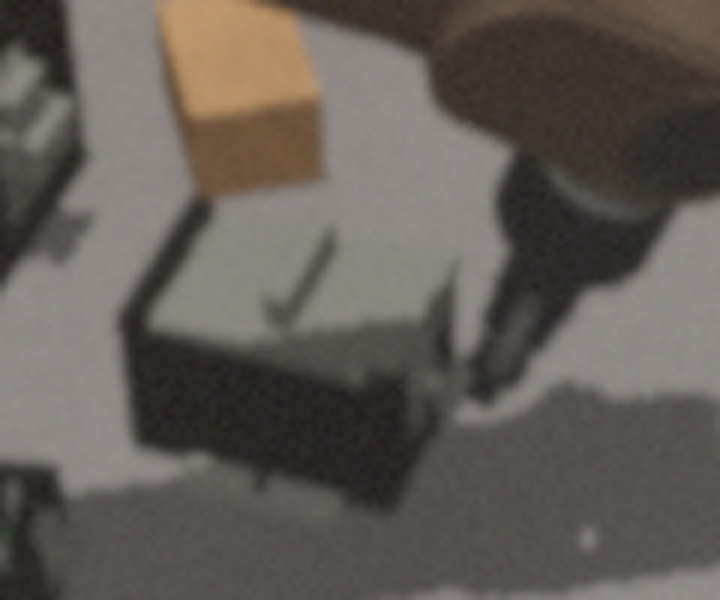

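The cover has popped: its tab-end corner rose from about (455,285) to (455,265) in the zoom, and the rib moved. I'll release the tab and retreat.

```bash
python3 -m jog '[{"grip":1,"xyz":[0,0.0047,-0.0017],"dr":[0,0,0]},{"grip":1,"xyz":[0,0.0141,-0.0051],"dr":[0,0,0]},{"grip":1,"xyz":[0,0.0282,-0.0103],"dr":[0,0,0]},{"grip":1,"xyz":[0,0.033,-0.02],"dr":[0,0,0]},{"grip":1,"xyz":[0,0.02,-0.06],"dr":[0,0,0]},{"grip":1,"xyz":[0,0.006,-0.1],"dr":[0,0,0]},{"grip":1,"xyz":[0,-0.008,-0.135],"dr":[0,0,0]},{"grip":1,"xyz":[0,-0.015,-0.155],"dr":[0,0,0]},{"grip":1,"xyz":[0,-0.015,-0.155],"dr":[0,0,0]}]'; python3 -c "
from h import *
import cv2
st();print(ctrl.get_state()['qpos'])
a=cv2.cvtColor(ctrl.read_camera('side'),4)[135:235,240:360]
cv2.imwrite('pics/c6.png',cv2.resize(a,None,fx=6,fy=6,interpolation=2))"
```

```text
time: 11.02
eef_pos: [0.6225, 0.1657, 0.2074]
tcp_rot: [0.853, 0.493, -0.082, -0.149]
contact_force: [0.9, 0.2, 0.4]
opening: -0.002
t 11.02 pos [0.6225 0.1657 0.2074] case x 0.1320 y 0.0010 F [0.899  0.1904 0.4356] Fx 0.68 Fy 0.62 op -0.002
[ 0.031   0.38    1.5291  0.1832  1.5236 -1.053 ]
```

View pics/c6.png

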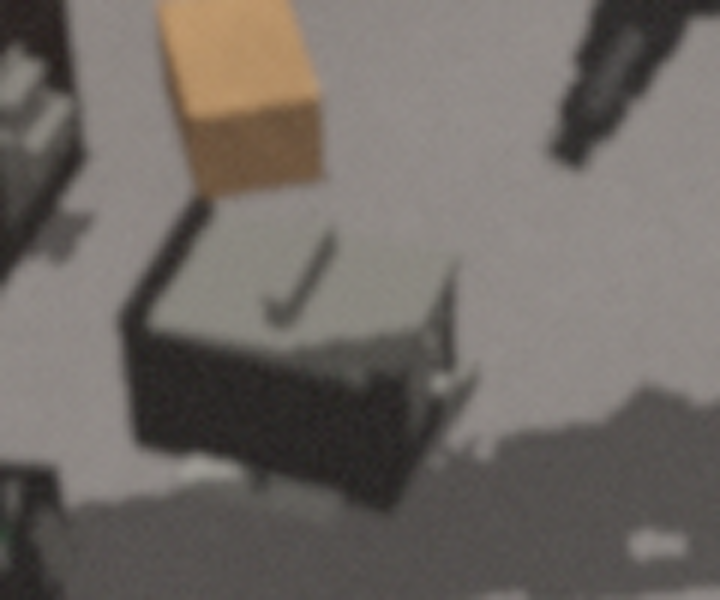

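```bash
cat >> h.py <<'E'
def gripR(a):
    n=np.array([0,0,1])*np.cos(a)-EX*np.sin(a);y=-EY;z=-n;x=np.cross(y,z)
    return Ro.from_matrix(np.c_[x,y,z])
E
python3 -c "
from h import *
go(case(.0044,0,.17),gripR(.09))"
```

```text
xyz [ 0.0002 -0.1076  0.0746] dr [-0.3444  0.3388  1.5478]
```

```bash
python3 -m jog '[{"grip":0.5,"xyz":[0,-0.01,-0.01],"dr":[-0.0344,0.0339,0.155]},{"grip":0.5,"xyz":[0,-0.03,0.005],"dr":[-0.0689,0.0678,0.31]},{"grip":0.5,"xyz":[0,-0.05,0.02],"dr":[-0.1033,0.1016,0.464]},{"grip":0.5,"xyz":[0,-0.07,0.04],"dr":[-0.1722,0.1694,0.774]},{"grip":0.5,"xyz":[0,-0.09,0.055],"dr":[-0.241,0.237,1.083]},{"grip":0.5,"xyz":[0.0,-0.1076,0.0746],"dr":[-0.3444,0.3388,1.5478]},{"grip":0.5,"xyz":[0.0,-0.1076,0.0746],"dr":[-0.3444,0.3388,1.5478]},{"grip":0.5,"xyz":[0.0,-0.1076,0.0746],"dr":[-0.3444,0.3388,1.5478]},{"grip":0.5,"xyz":[0.0,-0.1076,0.0746],"dr":[-0.3444,0.3388,1.5478]},{"grip":0.5,"xyz":[0.0,-0.1076,0.0746],"dr":[-0.3444,0.3388,1.5478]},{"grip":0.5,"xyz":[0.0,-0.1076,0.0746],"dr":[-0.3444,0.3388,1.5478]},{"grip":0.5,"xyz":[0.0,-0.1076,0.0746],"dr":[-0.3444,0.3388,1.5478]}]'; python3 -c "
from h import *
st();go(case(.0044,0,.17),gripR(.09))"
```

```text
time: 12.07
eef_pos: [0.508, 0.2281, 0.1638]
tcp_rot: [0.978, -0.207, 0.029, 0.001]
contact_force: [0.5, -0.7, 0.6]
opening: 0.5
t 12.07 pos [0.508  0.2281 0.1638] case x 0.0016 y -0.0027 F [ 0.458  -0.678   0.6345] Fx 0.74 Fy -0.36 op 0.500
xyz [ 0.0034 -0.0024 -0.006 ] dr [-0.0177  0.0333  0.1101]
```

```bash
python3 -m jog '[{"grip":0.5,"xyz":[0.003,-0.002,-0.006],"dr":[-0.018,0.033,0.11]},{"grip":0.5,"xyz":[0.003,-0.002,-0.006],"dr":[-0.018,0.033,0.11]},{"grip":0.5,"xyz":[0.003,-0.002,-0.006],"dr":[-0.018,0.033,0.11]}]'; python3 -c "
from h import *
import cv2
st();go(case(.0044,0,.17),gripR(.09));go(case(.0044,0,.094),gripR(.09));
a=cv2.cvtColor(ctrl.read_camera('side'),4)[115:235,230:390];b=cv2.cvtColor(ctrl.read_camera('top'),4)[190:310,165:325]
cv2.imwrite('pics/c7.png',cv2.resize(np.hstack([a,b]),None,fx=2.5,fy=2.5,interpolation=2))
cv2.imwrite('pics/c7s.png',cv2.resize(a,None,fx=5,fy=5,interpolation=2))"
```

```text
time: 12.32
eef_pos: [0.512, 0.2293, 0.1709]
tcp_rot: [0.966, -0.255, 0.043, 0.011]
contact_force: [0.3, -0.2, 0.0]
opening: 0.502
t 12.32 pos [0.512  0.2293 0.1709] case x 0.0044 y 0.0004 F [ 0.3269 -0.1848  0.0099] Fx 0.38 Fy 0.00 op 0.502
xyz [-0.      0.0004  0.0009] dr [-0.0026  0.0006  0.0098]
xyz [-0.0068  0.0005  0.0766] dr [-0.0026  0.0006  0.0098]
```

View pics/c7.png

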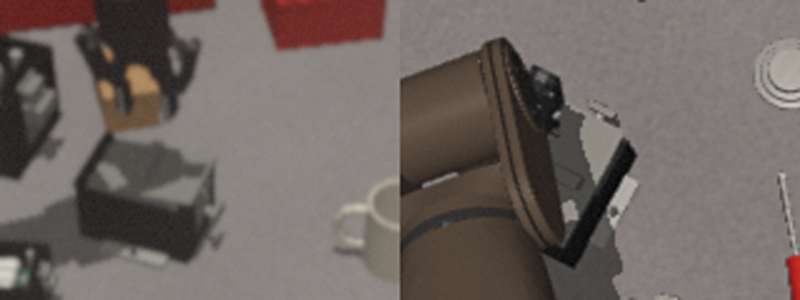

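View pics/c7s.png

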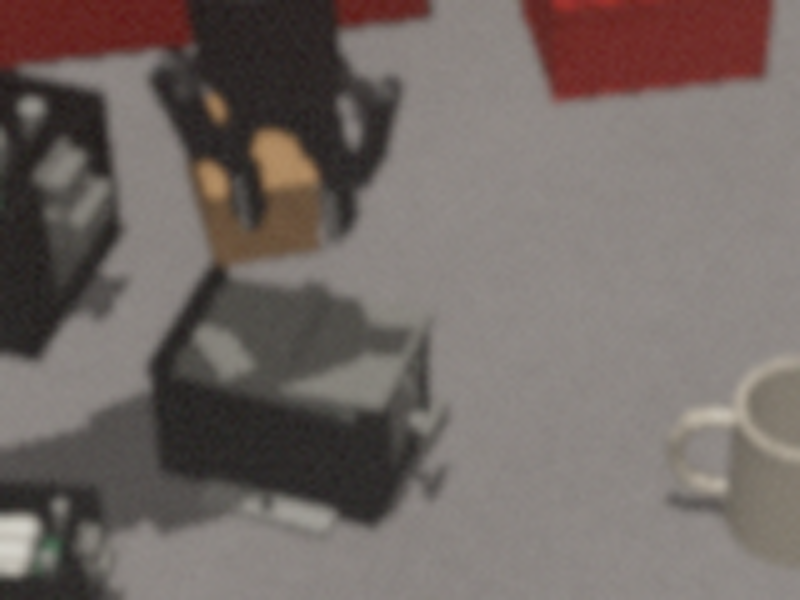

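```bash
python3 -m jog '[{"grip":0.5,"xyz":[-0.0018,0,0.02],"dr":[0,0,0.01]},{"grip":0.5,"xyz":[-0.0036,0,0.04],"dr":[0,0,0.01]},{"grip":0.5,"xyz":[-0.0054,0,0.06],"dr":[0,0,0.01]},{"grip":0.5,"xyz":[-0.0062,0,0.07],"dr":[0,0,0.01]},{"grip":0.5,"xyz":[-0.0067,0,0.0755],"dr":[0,0,0.01]},{"grip":0.5,"xyz":[-0.0067,0,0.0755],"dr":[0,0,0.01]}]'; python3 -c "
from h import *
import cv2
a=cv2.cvtColor(feel(4),4)[115:235,230:390]
go(case(.0044,0,.094),gripR(.09));
cv2.imwrite('pics/c8s.png',cv2.resize(a,None,fx=5,fy=5,interpolation=2))"
```

```text
time: 12.92
eef_pos: [0.5126, 0.2286, 0.095]
tcp_rot: [0.964, -0.262, 0.044, 0.011]
contact_force: [-0.7, -0.0, -1.0]
opening: 0.5
t 13.12 x 6.29 y 1.41 z 97.41 mm Fx -0.17 Fy -0.09 Fz 0.22
xyz [-0.0025  0.0018  0.0039] dr [-0.0061 -0.0043 -0.0042]
```

View pics/c8s.png

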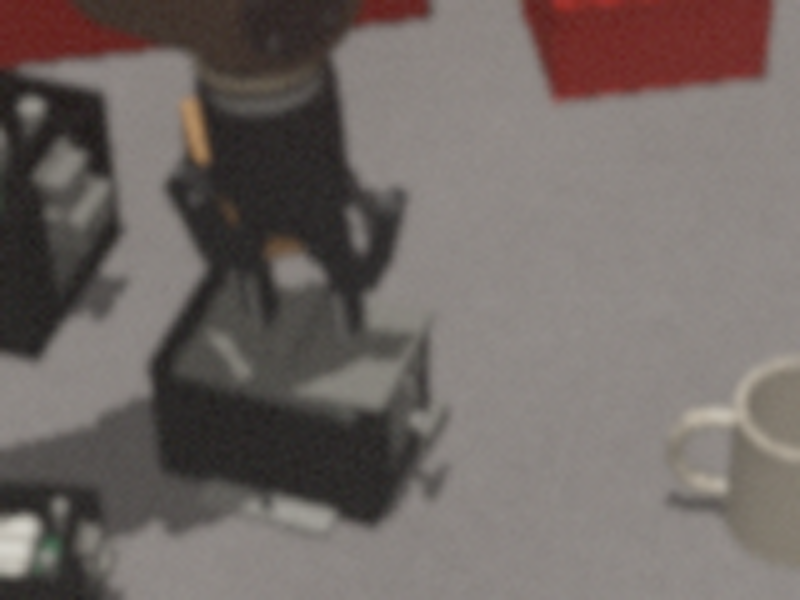

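```bash
python3 -c "
from h import *
for i in range(4): feel(1)
go(case(.0044,0,.094),gripR(.09));"
```

```text
t 13.17 x 6.46 y 1.76 z 98.08 mm Fx 0.01 Fy 0.43 Fz 0.66
t 13.22 x 6.35 y 1.68 z 97.94 mm Fx -0.65 Fy 0.52 Fz -0.63
t 13.27 x 6.25 y 1.55 z 97.78 mm Fx -0.05 Fy -0.60 Fz 0.55
t 13.32 x 6.13 y 1.44 z 97.55 mm Fx 0.06 Fy -1.09 Fz -1.37
xyz [-0.002   0.0015  0.0034] dr [-0.0054 -0.0037 -0.0042]
```

```bash
python3 -m jog '[{"grip":0.6,"xyz":[0,0,0],"dr":[0,0,0]},{"grip":0.6,"xyz":[0,0,0],"dr":[0,0,0]},{"grip":0.6,"xyz":[0,0,0],"dr":[0,0,0]},{"grip":0.6,"xyz":[0,0,0],"dr":[0,0,0]},{"grip":0.6,"xyz":[0,0,0],"dr":[0,0,0]},{"grip":0.6,"xyz":[0,0,0],"dr":[0,0,0]}]';python3 -c "
from h import *
for i in range(2): feel(1)
go(case(.0044,0,.094),gripR(.09));"
```

```text
time: 13.82
eef_pos: [0.5135, 0.2292, 0.0966]
tcp_rot: [0.964, -0.262, 0.045, 0.01]
contact_force: [-0.1, -0.0, 0.1]
opening: 0.405
t 13.87 x 5.76 y 1.04 z 96.60 mm Fx 0.55 Fy 0.41 Fz -0.56
t 13.92 x 5.75 y 1.03 z 96.59 mm Fx -0.04 Fy 0.45 Fz -0.18
xyz [-0.0016  0.001   0.0025] dr [-0.0042 -0.0025 -0.0042]
```

```bash
python3 -m jog '[{"grip":0.6,"xyz":[-0.0015,0.001,0.002],"dr":[0,0,0]},{"grip":0.6,"xyz":[-0.0015,0.001,0.002],"dr":[0,0,0]},{"grip":0.7,"xyz":[-0.0015,0.001,0.002],"dr":[0,0,0]},{"grip":0.75,"xyz":[-0.0015,0.001,0.002],"dr":[0,0,0]},{"grip":0.78,"xyz":[-0.0015,0.001,0.002],"dr":[0,0,0]},{"grip":0.8,"xyz":[-0.0015,0.001,0.002],"dr":[0,0,0]},{"grip":0.8,"xyz":[-0.0015,0.001,0.002],"dr":[0,0,0]}]' 25;python3 -c "
from h import *
import cv2
a=cv2.cvtColor(feel(2),4)[115:235,230:390];st()
cv2.imwrite('pics/c9s.png',cv2.resize(a,None,fx=5,fy=5,interpolation=2))"
```

```text
time: 14.5
eef_pos: [0.5119, 0.229, 0.0945]
tcp_rot: [0.964, -0.262, 0.045, 0.01]
contact_force: [0.3, 0.7, -0.4]
opening: 0.2
t 14.60 x 4.49 y 0.09 z 94.53 mm Fx -0.51 Fy -0.53 Fz -0.38
t 14.60 pos [0.5119 0.229  0.0945] case x 0.0045 y 0.0001 F [-0.7878 -0.3495 -0.5192] Fx -0.51 Fy -0.70 op 0.196
```

View pics/c9s.png

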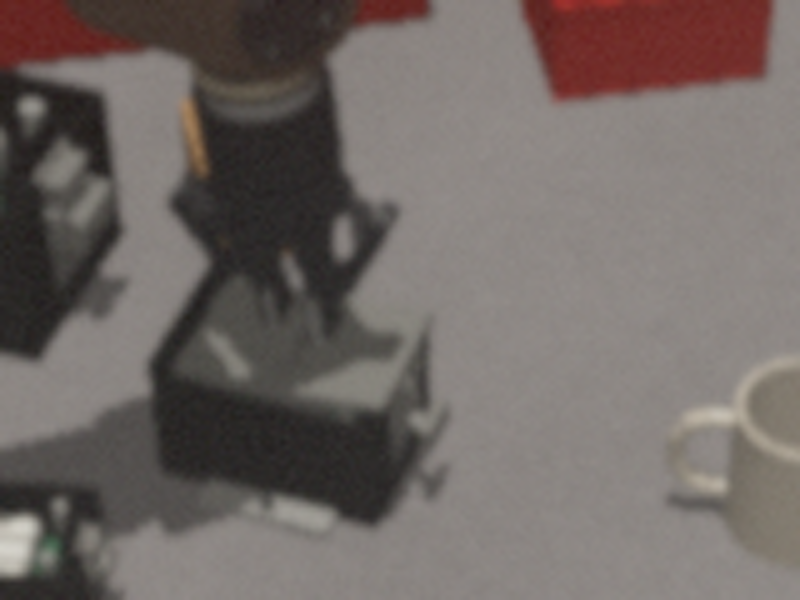

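```bash
python3 -m jog '[{"grip":0.83,"xyz":[0,0,0],"dr":[0,0,0]},{"grip":0.86,"xyz":[0,0,0],"dr":[0,0,0]},{"grip":0.9,"xyz":[0,0,0],"dr":[0,0,0]},{"grip":0.95,"xyz":[0,0,0],"dr":[0,0,0]},{"grip":1,"xyz":[0,0,0],"dr":[0,0,0]},{"grip":1,"xyz":[0,0,0],"dr":[0,0,0]}]' 40;python3 -c "
from h import *
feel(4);st()"
```

```text
time: 15.1
eef_pos: [0.5118, 0.2291, 0.0945]
tcp_rot: [0.964, -0.262, 0.045, 0.01]
contact_force: [-1.1, -0.2, 0.5]
opening: 0.154
t 15.30 x 4.38 y 0.06 z 94.48 mm Fx -1.08 Fy -0.02 Fz 0.36
t 15.30 pos [0.5118 0.229  0.0945] case x 0.0044 y 0.0001 F [-1.3027  0.5022  0.261 ] Fx -1.38 Fy -0.22 op 0.154
```

```bash
python3 -m jog '[{"grip":1,"xyz":[0.001,0,0.0001],"dr":[0,0,0]},{"grip":1,"xyz":[0.002,0,0.0002],"dr":[0,0,0]},{"grip":1,"xyz":[0.003,0,0.0003],"dr":[0,0,0]},{"grip":1,"xyz":[0.004,0,0.0004],"dr":[0,0,0]}]';python3 -c "
from h import *
feel(4)"
```

```text
time: 15.63
eef_pos: [0.5154, 0.2269, 0.0944]
tcp_rot: [0.964, -0.262, 0.045, 0.01]
contact_force: [-1.4, 0.7, 0.2]
opening: 0.15
t 15.83 x 8.79 y 0.04 z 94.51 mm Fx -0.61 Fy -0.73 Fz 0.76
```

```bash
python3 -m jog '[{"grip":1,"xyz":[0.001,0,0.0001],"dr":[0,0,0]},{"grip":1,"xyz":[0.002,0,0.0002],"dr":[0,0,0]},{"grip":1,"xyz":[0.003,0,0.0003],"dr":[0,0,0]},{"grip":1,"xyz":[0.004,0,0.0004],"dr":[0,0,0]},{"grip":1,"xyz":[0.005,0,0.0005],"dr":[0,0,0]},{"grip":1,"xyz":[0.006,0,0.0005],"dr":[0,0,0]}]';python3 -c "
from h import *
import cv2
a=cv2.cvtColor(feel(4),4)[115:235,230:390]
cv2.imwrite('pics/c10.png',cv2.resize(a,None,fx=5,fy=5,interpolation=2))"
```

```text
time: 16.33
eef_pos: [0.5206, 0.2239, 0.0945]
tcp_rot: [0.964, -0.262, 0.045, 0.01]
contact_force: [-0.9, 0.3, 0.5]
opening: 0.148
t 16.53 x 14.80 y 0.02 z 94.56 mm Fx -0.88 Fy -0.27 Fz 0.25
```

View pics/c10.png

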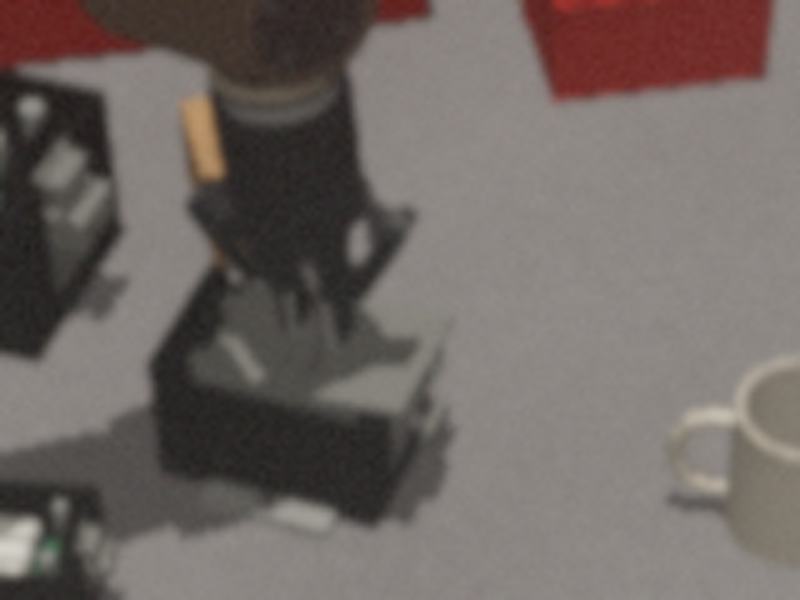

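```bash
python3 -m jog '[{"grip":1,"xyz":[0.0003,0,-0.003],"dr":[0,0,0]},{"grip":1,"xyz":[0.0006,0,-0.007],"dr":[0,0,0]},{"grip":1,"xyz":[0.0011,0,-0.012],"dr":[0,0,0]},{"grip":1,"xyz":[0.0018,0,-0.02],"dr":[0,0,0]},{"grip":1,"xyz":[0.0018,0,-0.02],"dr":[0,0,0]}]';python3 -c "
from h import *
import cv2
a=cv2.cvtColor(feel(3),4)[115:235,230:390];st()
cv2.imwrite('pics/c11.png',cv2.resize(a,None,fx=5,fy=5,interpolation=2))"
```

```text
time: 16.95
eef_pos: [0.5217, 0.2242, 0.1169]
tcp_rot: [0.964, -0.262, 0.047, 0.009]
contact_force: [-0.2, 0.8, -0.8]
opening: 0.153
t 17.10 x 14.83 y 0.32 z 115.55 mm Fx -0.37 Fy -0.45 Fz -0.77
t 17.10 pos [0.5206 0.2239 0.1149] case x 0.0145 y 0.0000 F [-0.2764 -0.0045 -0.7843] Fx -0.24 Fy -0.14 op 0.153
```

View pics/c11.png

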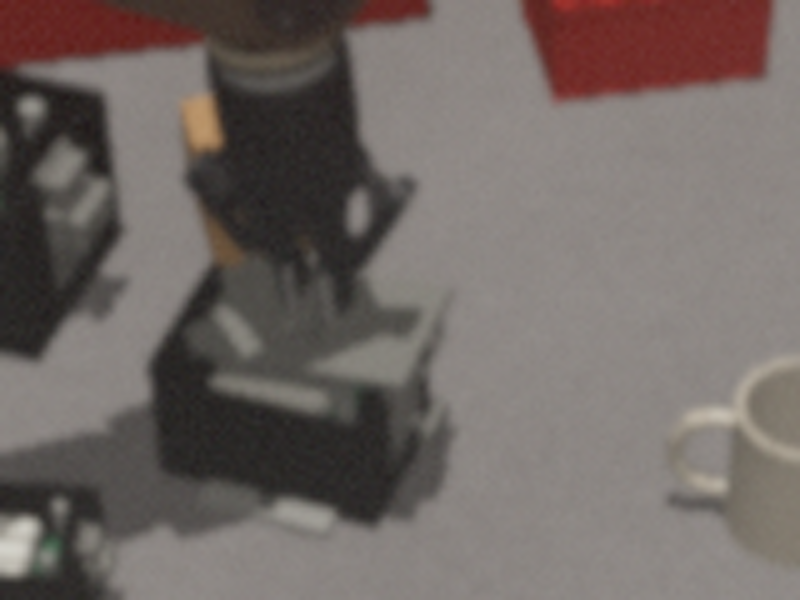

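```bash
python3 -m jog '[{"grip":1,"xyz":[0.001,0,-0.01],"dr":[0,0,0]},{"grip":1,"xyz":[0.0025,0,-0.028],"dr":[0,0,0]},{"grip":1,"xyz":[0.0045,0,-0.05],"dr":[0,0,0]},{"grip":1,"xyz":[0.007,0,-0.078],"dr":[0,0,0]},{"grip":1,"xyz":[0.009,0,-0.1],"dr":[0,0,0]},{"grip":1,"xyz":[0.0105,0,-0.116],"dr":[0,0,0]},{"grip":1,"xyz":[0.0113,0,-0.125],"dr":[0,0,0]},{"grip":1,"xyz":[0.0113,0,-0.125],"dr":[0,0,0]}]';python3 -c "
from h import *
import cv2
a=cv2.cvtColor(feel(1),4)[60:240,180:420];st()
cv2.imwrite('pics/c12.png',cv2.resize(a,None,fx=3.3,fy=3.3,interpolation=2))
y=np.radians(18.5);go(np.array([.488,-.257,.235]),tool(y-np.pi/2));print(ctrl.get_state()['qpos'])"
```

```text
time: 17.77
eef_pos: [0.5211, 0.2238, 0.2433]
tcp_rot: [0.964, -0.262, 0.048, 0.009]
contact_force: [0.8, -0.2, -1.5]
opening: 0.157
t 17.82 x 14.39 y -0.39 z 241.15 mm Fx -0.63 Fy 0.38 Fz -0.80
t 17.82 pos [0.5202 0.2236 0.2411] case x 0.0144 y -0.0004 F [-0.3493  0.6463 -0.804 ] Fx -0.63 Fy 0.38 op 0.152
xyz [0.2142 0.4308 0.0237] dr [ 0.0344 -0.0907 -0.8534]
[ 0.2545  0.0071  1.8731 -0.0668  1.1914  0.8083]
```

View pics/c12.png

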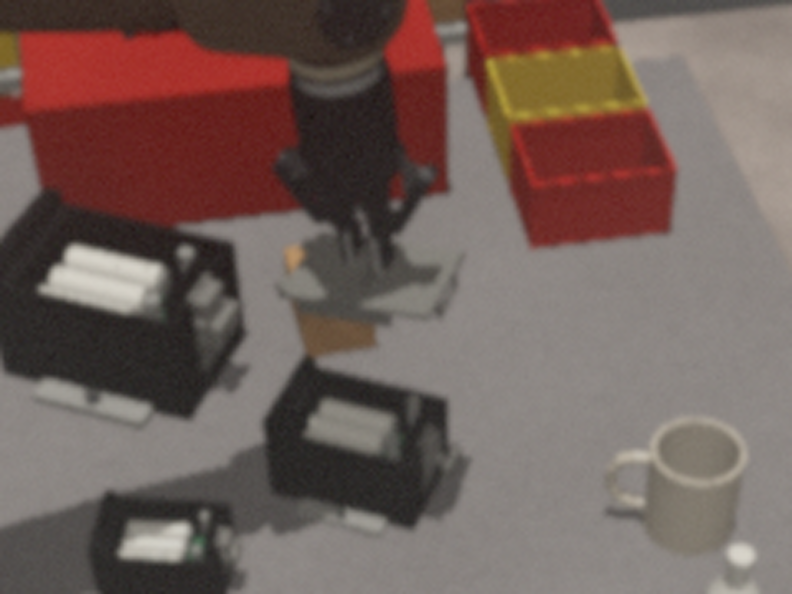

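```bash
python3 -m jog '[{"grip":1,"xyz":[0.007,0.014,0.001],"dr":[0.001,-0.003,-0.03]},{"grip":1,"xyz":[0.021,0.043,0.002],"dr":[0.003,-0.009,-0.085]},{"grip":1,"xyz":[0.037,0.075,0.004],"dr":[0.006,-0.016,-0.15]},{"grip":1,"xyz":[0.054,0.108,0.006],"dr":[0.009,-0.023,-0.215]},{"grip":1,"xyz":[0.07,0.14,0.008],"dr":[0.011,-0.03,-0.28]},{"grip":1,"xyz":[0.086,0.172,0.009],"dr":[0.014,-0.036,-0.34]},{"grip":1,"xyz":[0.102,0.205,0.011],"dr":[0.016,-0.043,-0.41]},{"grip":1,"xyz":[0.118,0.237,0.013],"dr":[0.019,-0.05,-0.47]},{"grip":1,"xyz":[0.134,0.269,0.015],"dr":[0.021,-0.057,-0.53]},{"grip":1,"xyz":[0.15,0.301,0.017],"dr":[0.024,-0.063,-0.6]},{"grip":1,"xyz":[0.165,0.332,0.018],"dr":[0.026,-0.07,-0.66]},{"grip":1,"xyz":[0.18,0.362,0.02],"dr":[0.029,-0.076,-0.72]}]';python3 -c "
from h import *
y=np.radians(18.5);go(np.array([.488,-.257,.235]),tool(y-np.pi/2));st()"
```

```text
time: 18.82
eef_pos: [0.4914, -0.1816, 0.233]
tcp_rot: [0.995, 0.096, 0.005, 0.001]
contact_force: [0.9, -0.3, -1.4]
opening: 0.152
xyz [-0.0177  0.0733 -0.002 ] dr [ 0.003  -0.0099 -0.131 ]
t 18.82 pos [ 0.4914 -0.1816  0.233 ] case x 0.1933 y -0.3652 F [ 0.8742 -0.261  -1.385 ] Fx 0.89 Fy 0.21 op 0.152
```

```bash
python3 -m jog '[{"grip":1,"xyz":[-0.007,0.028,0],"dr":[0.001,-0.004,-0.05]},{"grip":1,"xyz":[-0.013,0.052,0],"dr":[0.002,-0.008,-0.1]},{"grip":1,"xyz":[-0.016,0.067,0],"dr":[0.003,-0.01,-0.131]},{"grip":1,"xyz":[-0.0177,0.0733,0],"dr":[0.003,-0.01,-0.131]},{"grip":1,"xyz":[-0.0177,0.0733,0],"dr":[0.003,-0.01,-0.131]},{"grip":1,"xyz":[-0.0177,0.0733,0],"dr":[0.003,-0.01,-0.131]},{"grip":1,"xyz":[-0.0177,0.0733,0],"dr":[0.003,-0.01,-0.131]},{"grip":1,"xyz":[-0.0177,0.0733,0],"dr":[0.003,-0.01,-0.131]}]';python3 -c "
from h import *
import cv2
feel(6)
y=np.radians(18.5);go(np.array([.488,-.257,.08]),tool(y-np.pi/2));st()
a=cv2.cvtColor(ctrl.read_camera('side'),4)[230:430,200:440]
b=cv2.cvtColor(ctrl.read_camera('top'),4)[160:360,320:520]
cv2.imwrite('pics/c13.png',cv2.resize(np.hstack([a,b]),None,fx=1.8,fy=1.8,interpolation=2))"
```

```text
time: 19.48
eef_pos: [0.4892, -0.2544, 0.2349]
tcp_rot: [0.987, 0.16, 0.001, 0.001]
contact_force: [-1.3, -0.0, -1.5]
opening: 0.155
t 19.78 x 228.38 y -429.49 z 235.35 mm Fx 0.06 Fy 0.11 Fz -1.30
xyz [-0.0022  0.0008  0.1554] dr [ 0.0031 -0.0027 -0.0019]
t 19.78 pos [ 0.4893 -0.2553  0.2354] case x 0.2286 y -0.4298 F [-0.6969  0.0223 -2.2876] Fx -0.61 Fy -0.33 op 0.150
```

View pics/c13.png

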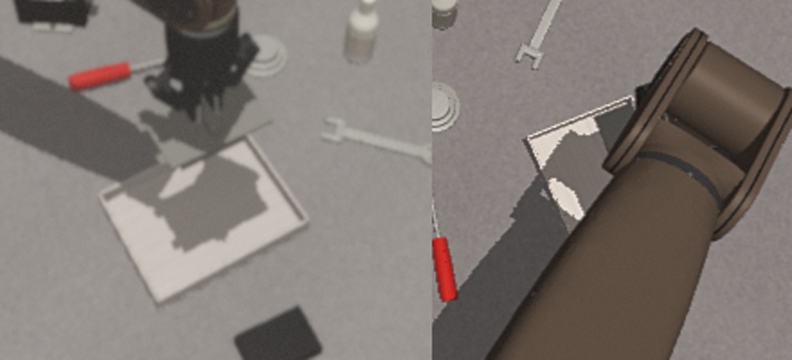

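```bash
python3 -m jog '[{"grip":1,"xyz":[-0.001,0,0.015],"dr":[0,0,0]},{"grip":1,"xyz":[-0.001,0,0.04],"dr":[0,0,0]},{"grip":1,"xyz":[-0.001,0,0.07],"dr":[0,0,0]},{"grip":1,"xyz":[-0.001,0,0.1],"dr":[0,0,0]},{"grip":1,"xyz":[-0.001,0,0.13],"dr":[0,0,0]},{"grip":1,"xyz":[-0.001,0,0.155],"dr":[0,0,0]},{"grip":1,"xyz":[-0.001,0,0.175],"dr":[0,0,0]},{"grip":1,"xyz":[-0.001,0,0.185],"dr":[0,0,0]},{"grip":1,"xyz":[-0.001,0,0.185],"dr":[0,0,0]},{"grip":1,"xyz":[-0.001,0,0.185],"dr":[0,0,0]},{"grip":1,"xyz":[-0.001,0,0.185],"dr":[0,0,0]}]';python3 -c "
from h import *
import cv2
feel(8)
y=np.radians(18.5);go(np.array([.488,-.257,.03]),tool(y-np.pi/2));st()
a=cv2.cvtColor(ctrl.read_camera('side'),4)[280:420,230:400]
b=cv2.cvtColor(ctrl.read_camera('top'),4)[180:320,350:490]
cv2.imwrite('pics/c14.png',cv2.resize(np.hstack([a,b]),None,fx=2.5,fy=2.5,interpolation=2))"
```

```text
time: 20.8
eef_pos: [0.49, -0.2572, 0.052]
tcp_rot: [0.987, 0.16, 0.003, 0.002]
contact_force: [-0.8, -0.5, -1.7]
opening: 0.155
t 21.20 x 229.62 y -431.08 z 51.62 mm Fx -0.01 Fy -0.07 Fz -1.08
xyz [-0.0012  0.0002  0.0207] dr [ 0.0035 -0.0029 -0.0024]
t 21.20 pos [ 0.489  -0.2564  0.0507] case x 0.2289 y -0.4310 F [-0.5942  0.1949 -2.2193] Fx -0.61 Fy -0.13 op 0.153
```

View pics/c14.png

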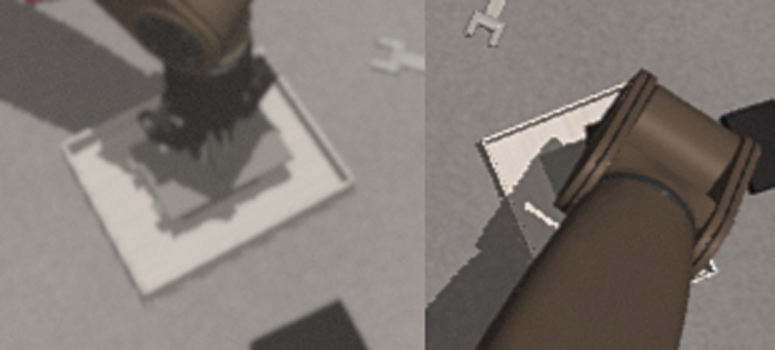

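```bash
python3 -m jog '[{"grip":1,"xyz":[-0.001,0,0.005],"dr":[0,0,0]},{"grip":1,"xyz":[-0.001,0,0.01],"dr":[0,0,0]},{"grip":1,"xyz":[-0.001,0,0.014],"dr":[0,0,0]},{"grip":1,"xyz":[-0.001,0,0.016],"dr":[0,0,0]},{"grip":1,"xyz":[-0.001,0,0.016],"dr":[0,0,0]},{"grip":1,"xyz":[-0.001,0,0.016],"dr":[0,0,0]}]'>/dev/null;python3 -c "
from h import *
feel(6)"; python3 -m jog '[{"grip":1,"xyz":[0,0,0.001],"dr":[0,0,0]},{"grip":1,"xyz":[0,0,0.002],"dr":[0,0,0]},{"grip":1,"xyz":[0,0,0.002],"dr":[0,0,0]},{"grip":1,"xyz":[0,0,0.002],"dr":[0,0,0]}]'>/dev/null;python3 -c "
from h import *
feel(6)"
```

```text
t 22.10 x 228.24 y -431.74 z 34.42 mm Fx 0.10 Fy -0.09 Fz -0.82
t 22.73 x 228.08 y -431.72 z 32.26 mm Fx -0.01 Fy 0.05 Fz -0.93
```

```bash
python3 -m jog '[{"grip":1,"xyz":[0,0,0.001],"dr":[0,0,0]},{"grip":1,"xyz":[0,0,0.0015],"dr":[0,0,0]},{"grip":1,"xyz":[0,0,0.0015],"dr":[0,0,0]}]'>/dev/null;python3 -c "
from h import *
feel(6)"
```

```text
t 23.28 x 228.05 y -431.72 z 30.72 mm Fx 0.12 Fy 0.27 Fz -1.05
```

```bash
python3 -m jog '[{"grip":1,"xyz":[0,0,0.001],"dr":[0,0,0]},{"grip":1,"xyz":[0,0,0.001],"dr":[0,0,0]},{"grip":1,"xyz":[0,0,0.001],"dr":[0,0,0]}]'>/dev/null;python3 -c "
from h import *
feel(6)"
```

```text
t 23.83 x 228.08 y -431.72 z 29.75 mm Fx -0.18 Fy -0.09 Fz -1.25
```

```bash
python3 -m jog '[{"grip":1,"xyz":[0,0,0.001],"dr":[0,0,0]},{"grip":1,"xyz":[0,0,0.001],"dr":[0,0,0]},{"grip":1,"xyz":[0,0,0.001],"dr":[0,0,0]}]'>/dev/null;python3 -c "
from h import *
feel(6)"
```

```text
t 24.38 x 228.07 y -431.71 z 28.75 mm Fx 0.15 Fy -0.19 Fz -1.35
```

```bash
python3 -m jog '[{"grip":1,"xyz":[0,0,0.001],"dr":[0,0,0]},{"grip":1,"xyz":[0,0,0.001],"dr":[0,0,0]},{"grip":1,"xyz":[0,0,0.001],"dr":[0,0,0]}]'>/dev/null;python3 -c "
from h import *
feel(6)"
```

```text
t 24.93 x 228.37 y -431.75 z 28.05 mm Fx 0.07 Fy -0.25 Fz 1.06
```

```bash
python3 -m jog '[{"grip":1,"xyz":[0,0,0.001],"dr":[0,0,0]},{"grip":1,"xyz":[0,0,0.001],"dr":[0,0,0]},{"grip":1,"xyz":[0,0,0.001],"dr":[0,0,0]}]'>/dev/null;python3 -c "
from h import *
feel(6)"
```

```text
t 25.48 x 228.55 y -431.78 z 27.70 mm Fx -0.93 Fy 0.26 Fz 5.13
```

```bash
python3 -m jog '[{"grip":1,"xyz":[0,0,0.001],"dr":[0,0,0]},{"grip":1,"xyz":[0,0,0.001],"dr":[0,0,0]},{"grip":1,"xyz":[0,0,0.001],"dr":[0,0,0]}]'>/dev/null;python3 -c "
from h import *
import cv2
feel(6)
a=cv2.cvtColor(ctrl.read_camera('side'),4)[280:420,230:400]
cv2.imwrite('pics/c15.png',cv2.resize(a,None,fx=4,fy=4,interpolation=2))"
```

```text
t 26.03 x 228.57 y -431.77 z 27.65 mm Fx -3.48 Fy 0.21 Fz 10.79
```

View pics/c15.png

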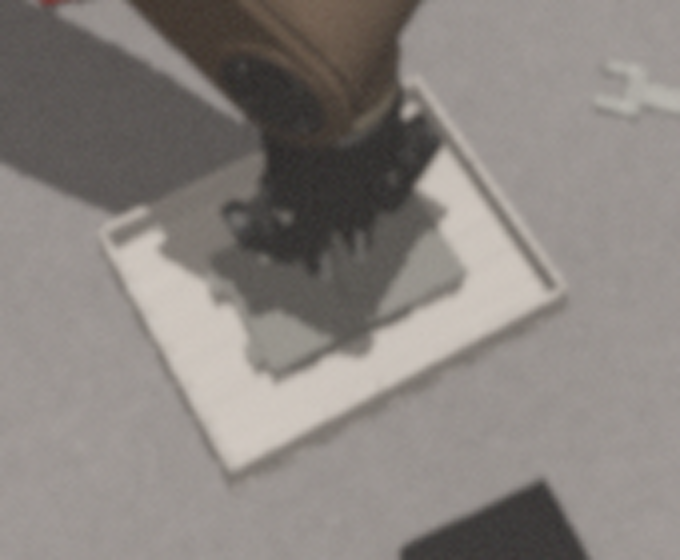

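The cover is seated at about z = 27.7 mm. I'll take the pressure off and open slowly.

```bash
python3 -m jog '[{"grip":1,"xyz":[0,0,-0.001],"dr":[0,0,0]},{"grip":1,"xyz":[0,0,-0.0017],"dr":[0,0,0]},{"grip":0.88,"xyz":[0,0,-0.0017],"dr":[0,0,0]},{"grip":0.84,"xyz":[0,0,-0.0017],"dr":[0,0,0]},{"grip":0.8,"xyz":[0,0,-0.0017],"dr":[0,0,0]},{"grip":0.75,"xyz":[0,0,-0.0017],"dr":[0,0,0]},{"grip":0.65,"xyz":[0,0,-0.0017],"dr":[0,0,0]},{"grip":0.6,"xyz":[0,0,-0.0017],"dr":[0,0,0]},{"grip":0.6,"xyz":[0,0,-0.0017],"dr":[0,0,0]},{"grip":0.6,"xyz":[0,0,-0.0017],"dr":[0,0,0]}]' 20;python3 -c "
from h import *
feel(4);st()"
```

```text
time: 26.92
eef_pos: [0.4878, -0.2566, 0.0272]
tcp_rot: [0.987, 0.16, 0.001, 0.001]
contact_force: [0.1, -0.1, 0.5]
opening: 0.4
t 27.12 x 228.03 y -431.71 z 27.38 mm Fx -0.01 Fy 0.06 Fz 0.50
t 27.12 pos [ 0.488  -0.2566  0.0274] case x 0.2281 y -0.4317 F [0.5615 0.2602 0.7996] Fx 0.35 Fy 0.51 op 0.400
```

Released with no contact force; now straight up and away from the tray.

```bash
python3 -m jog '[{"grip":0.6,"xyz":[0,0,-0.01],"dr":[0,0,0]},{"grip":0.6,"xyz":[0,0,-0.03],"dr":[0,0,0]},{"grip":0.6,"xyz":[0,0,-0.06],"dr":[0,0,0]},{"grip":0.6,"xyz":[0,0,-0.095],"dr":[0,0,0]},{"grip":0.6,"xyz":[0,0,-0.13],"dr":[0,0,0]},{"grip":0.6,"xyz":[0,0,-0.165],"dr":[0,0,0]},{"grip":0.6,"xyz":[0,0,-0.2],"dr":[0,0,0]},{"grip":0.6,"xyz":[-0.03,-0.03,-0.22],"dr":[0,0,0]},{"grip":0.6,"xyz":[-0.06,-0.06,-0.22],"dr":[0,0,0]},{"grip":0.6,"xyz":[-0.08,-0.09,-0.22],"dr":[0,0,0]},{"grip":0.6,"xyz":[-0.08,-0.13,-0.22],"dr":[0,0,0]},{"grip":0.6,"xyz":[-0.08,-0.16,-0.22],"dr":[0,0,0]}]'; python3 -m jog '[{"grip":0.6,"xyz":[0,-0.04,0],"dr":[0,0,0]},{"grip":0.6,"xyz":[0,-0.08,0],"dr":[0,0,0]},{"grip":0.6,"xyz":[0,-0.11,0],"dr":[0,0,0]},{"grip":0.6,"xyz":[0,-0.12,0],"dr":[0,0,0]},{"grip":0.6,"xyz":[0,-0.12,0],"dr":[0,0,0]},{"grip":0.6,"xyz":[0,-0.12,0],"dr":[0,0,0]}]'; python3 -c "
from h import *
import cv2
for n in('side','top'): cv2.imwrite(f'pics/{n}9.png',cv2.cvtColor(ctrl.read_camera(n),4))"
```

```text
time: 28.12
eef_pos: [0.3591, -0.1281, 0.2473]
tcp_rot: [0.987, 0.158, 0.002, 0.001]
contact_force: [0.6, -0.1, 0.2]
opening: 0.399
time: 28.62
eef_pos: [0.3235, -0.016, 0.2471]
tcp_rot: [0.987, 0.16, 0.002, 0.002]
contact_force: [0.3, 0.3, -1.0]
opening: 0.399
```

View pics/side9.png

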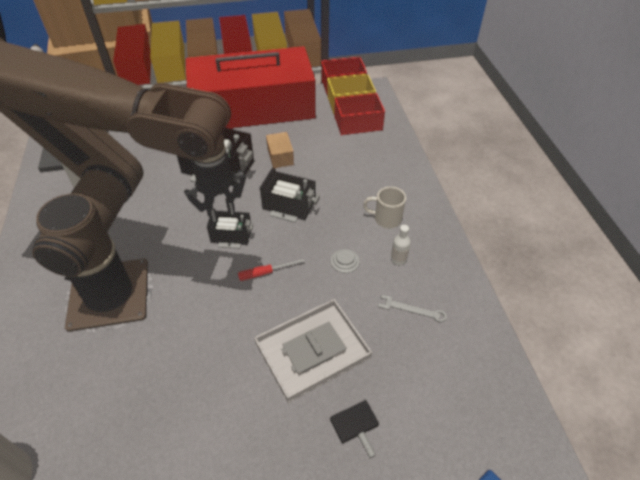

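View pics/top9.png

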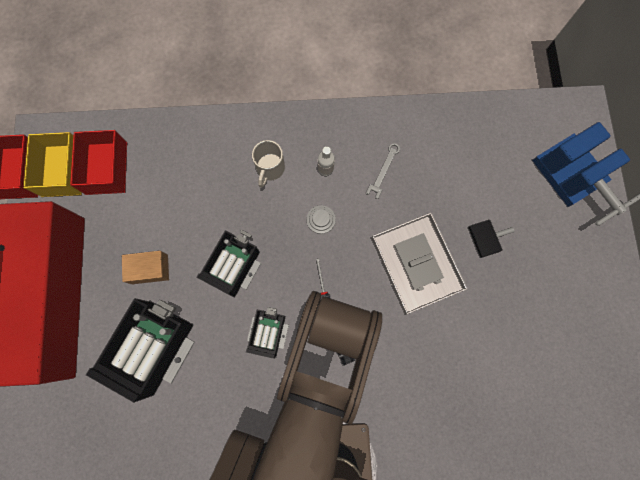

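The cover lies flat in the tray at top ≈(418,262) and side ≈(314,347), rib up and clear of the walls. Every other item is at the same pixel position as in the first pictures. The gripper is clear, so I'm handing in.

```bash
python3 -c "
from h import *
import cv2
a=cv2.imread('pics/top0.png').astype(int);b=cv2.imread('pics/top9.png').astype(int)
for n,(x0,y0,x1,y1) in dict(mug=(245,135,290,195),lube=(310,140,340,180),spanner=(360,138,405,200),sprk=(303,203,338,236),carton=(117,245,172,287),pedal=(465,215,517,260)).items(): print(n,abs(a-b)[y0:y1,x0:x1].mean().round(2))
st();print(ctrl.sign_off())"
```

```text
mug 4.97
lube 5.0
spanner 5.09
sprk 5.59
carton 4.82
pedal 4.07
t 28.72 pos [ 0.3236 -0.0167  0.2468] case x -0.0347 y -0.3070 F [-0.1177 -0.2858  0.1605] Fx 0.04 Fy -0.31 op 0.400
the job is handed in; nothing more can be done
None
```

The cover is off the middle-sized battery box and lies flat in the metal tray, grip rib up; I handed the job in at about 28.7 s.

- **Unclipping:** I felt the thumb pad about 86 mm from the case centre and pressed in small steps. The cover popped after about 4.7 mm, at roughly 6.3 N towards the case. The highest averaged total on the tab was about 7.2 N, including friction.
- **Removing the cover:** I let the tab go, gripped the rib at the cover's tilt, and drew the cover about 10 mm towards the tab end. It then lifted off with no sign of catching.
- **Placing:** I lowered it until it touched the tray floor, at about 11 N, eased off, and opened the gripper slowly.

**Last checks:**
- The pictures show the cover level and clear of the tray walls.
- The case is open and its foot was in the same place.
- The mug, bottle, spanner, sprocket, carton and pedal differ from the first top picture by only 4–6 grey levels, which I take as noise.
- The arm hid part of the screwdriver from above. The side view shows it where it was, but I did not compare it numerically.
- The gripper was clear of everything, with a contact force near zero.

**One disagreement:** before the grasp, the measured tool position drifted up by about 3 mm with no contact force. It settled about 1.5 mm off within a second, so I corrected it before closing on the rib. I did not find the cause.

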